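Pile two rod rests on the draw slide and hold it at the index

ROBOT

A 6-joint arm with a two-finger parallel gripper is mounted at the origin on a cart in front of the work surface, level with it; the furniture and walls round the work are solid. World frame = base frame: x ahead of the robot, y to its left, z up, the work surface at z = 0. Lengths are in m, angles in rad, forces in N, time in s.
With the tool pointing down it reaches from about 0.325 to 1 m from the base axis. Payload 5.1 kg.
Tool frame: the origin (TCP) lies at the very end of the fingers, on their centre line; the grasp point (between the pads) lies arm.hold_point_z behind it (arm.hold_point_z is the distance from the TCP to the grasp point, in m); z points along the fingers, y is the line along which they close (so a half turn about z gives the same grasp; the last joint's range is limited). The gripper opens to 85 mm and grips with 20 to 120 N. Pads are 22 mm wide; open, the fingers measure 114 mm over their backs; the gripper's body (76 mm by 85 mm) begins 54 mm behind the grasp point. The pads swing forward as they close: fully open they stand 13 mm farther back than shut.
Start: joints at [-1.348, 0.124, 1.65, -0, 1.367, -0.083], TCP at [0.196, -0.62, 0.231] pointing down, gripper open.
Joint ranges: [-2.61, 2.61], [-1.02, 2.33], [0.03, 2.71], [-1.35, 4.49], [0.32, 2.68], [-2.91, 2.91]. Speed limits (rad/s): [2.57, 2.57, 3.14, 3.14, 3.14, 3.14].

INTERFACE

Orientations are given as a unit quaternion [x, y, z, w].
In Python, from bench import arm gives the robot as it stands.
- The arm moves only by the tool carry_out, never from a script. Its argument "motion" is a list of rows, each a list of 3 entries, a list of its own where there are three numbers: the shift along the tool's x, y, z each as a share of 0.02 m, from -1 to 1, then the turn, a rotation vector about the tool's x, y, z each as a share of 5 degrees, from -1 to 1, then the gripper's target within -1 to 1 (fully open at 1, half-way at 0, shut at -1). A call has 1 to 12 rows; each row shifts and turns the commanded pose from where the row before left it, along the tool's axes as they then stand; what a row does not reach is not made up. A row lasts 1/10 s, in which the tool goes at most 50 mm and 8.59 degrees, less where a joint would pass 70% of its speed; a pose out of reach is approached as far as the arm can. A call with a number of a shift or a turn outside -1 to 1 is refused whole. A call with a gripper value outside its range is refused whole. The fingers move at their own pace and stop on an object; the grip force is fixed at half the most. Time passes only in rows, so rows that do not move let the fingers close. It gives the time, the measured TCP pose, the force, the opening and the grip force at its end, in the units of the state.
- arm.observe(): the state, without advancing time (a new reading comes with each control period).
- arm.get_image(name): name is "side" or "top" or "wrist"; returns the picture (400x640x3 uint8, red, green, blue); there is no depth.
- arm.calibration(name): a dict with "fovy" (degrees; the focal length in pixels is half the picture's height over the tangent of half this angle, whatever the lens; pixels are square), "cx", "cy" (the principal point, pixels), "R" (3x3) and "t" (3): a world point X has camera coordinates R X + t. Camera axes: x right, y down, z forward; pixel columns grow to the right and rows downward; lengths in m; the calibration is good to about 2 mm. A picture is of the moment at which its call begins: read the wrist's pose just before it. calibration takes no time and is no camera call; for the wrist camera it gives the pose at the moment of the call.
- arm.finish_job(): hands the job in; it is judged then, once.
Trained networks look in the newest picture that a camera, given by its name, has taken for a name from the list of things; names that differ only in an ending like _2 or _b are one class to them, and where a whole thing is asked for, a point or a joint stands for the part that bears it (a point fixed in the world has none). Each returns a list of dicts, best first, with "conf" (0 to 1); they miss things now and then, are a little off and sometimes report something else, mostly with a low value. They report only what shows in the picture. A call takes as long as a camera call. They do not tell look-alikes from the thing itself.
- arm.trace(query, camera): "mask" (400x640 bool, what is visible of it) and "rect" ([left, top, right, bottom] in pixels, round what is visible of it).
- arm.landmark_of(query, camera): "pixel" ([column, row] in pixels: a listed point, or the origin of a listed thing).
The state is a dict: "clock": time; "joint_pos": joint angles; "joint_velocities": joint speeds; "joint_torque": joint torques, N m; "tool_pos": TCP position; "eef_rot": TCP orientation; "ft_force": force on the tool from outside, world axes, zero at the start; "ft_torque": the same for the moment, N m; "grip_width": opening from 0.0 (shut) to 1.0 (fully open); "grip_force": force on a finger pad.
Only numpy, scipy, OpenCV 4.12 (cv2) and the standard library are available. Lean on these libraries where they do the work, as an engineer would, in place of code of your own. Each camera call takes 0.05 s, during which the arm holds its last target. There are 200 camera calls.

TASK

I want to measure a pair of rod rests at the index. With the spring slide fully home, lay one of the two loose fire-brick rod rests flat in the seat on the slide, lay the other squarely on top of it, then pull the slide out by its upright handle until its pointer is in line with the fin of the index and keep hold of it there: finish while still holding the handle against the spring, with the pile still square. Leave the graphite block, the jar and the pencil alone.

Things in the scene. Friction and masses are not known exactly. Their poses are not given: they have to be found in the camera images.
- rest_a: Pale fire-brick rod rest with a dark patch in the middle of its top, a flat loose block 50 (own x) x 120 (own y) x 22 mm, about 0.16 kg. Origin at the centre of its underside, z up. Lies loose on the bench, left or right of the fixture. Same as rest_b; either may be the lower one.
- rest_b: The second fire-brick rod rest, the same as rest_a: 50 (x) x 120 (y) x 22 mm, origin at the centre of its underside.
- fixture: Metal base plate 220 (x) x 180 (y) x 8 mm, fixed to the bench, with a side rail along each long edge to 24 mm above the bench, and a small spring drum behind its far end. Origin at the centre of its underside; its -x axis points roughly toward the robot and is the direction in which the slide pulls out. It may stand turned up to 0.25 rad.
- draw_slide (a joint): Travel of the slide from home (0) toward the fixture's -x, in m; range 0 to 0.11. A spring pulls it home: about 4 N at home, 75 N/m more as it comes out (8 to 10 N at the index); it shoots back if let go. It is 0 at the start.
- seat (a point): On the moving slide, the centre of the seat's upper face, 24 mm above the bench; axes as the fixture's. The seat takes a rest with its 120 mm length along y, inside four low corner lips (5 mm high, inside opening 60 x 131 mm; the lips leave the middle of each side open: 90 mm along y on the long sides). Seat plate 86 x 144 mm.
- handle (a point): On the moving slide, the place to grip the handle: an upright plain steel plate 12 mm thick (x), 44 mm wide (y), from 24 to 90 mm above the bench; this point lies in its middle, 76 mm above the bench (14 mm below its top) and 112 mm from the seat's centre toward -x. Pinch it across its 12 mm thickness from above.
- pointer (a point): On the moving slide, the tip of the small tapered dark steel pointer over the right-hand (-y) rail, 90 mm from the seat's centre toward -y, level with the seat's centre in x, 30 mm above the bench; axes as the fixture's.
- index: The index: a dark steel saddle 22 x 16 x 24 mm with a thin upright steel fin (4 mm thick in x, 14 mm wide, top at 56 mm), fixed at the right-hand (-y) edge of the fixture, turned with it. Origin at the centre of its underside, in the plane of the fin; it stands 35 to 70 mm out (-x) from where the pointer is at home. The slide is at the mark when the pointer's x in this frame is 0.
- marver: Bystander: flat black graphite block 75 x 110 x 16 mm, loose on the bench; it may lie where a rest might be. Origin at the centre of its underside.
- frit_jar: Bystander: small lidded jar, 52 mm across, 68 mm high, loose. Origin at the centre of its underside.
- pencil: Bystander: yellow pencil 136 mm long (y), 7 mm thick, loose. Origin at the centre of its underside.
Not all that is in view belongs to the job. Leave any yellow look-alike of the rest_b alone.

How it is judged:
On the way, in this order (a step that is already met when the one before it is completed fails the run):
1. one rest lies released in the seat, the slide home (value of joint draw_slide below 0.006 m and ((x of rest_a in the frame of seat between -0.01 and 0.01 m and y of rest_a in the frame of seat between -0.01 and 0.01 m and z of rest_a in the frame of seat between -0.004 and 0.004 m and angle between the y axis of rest_a and the y axis of seat, either way round below 0.14 rad and angle between rest_a's own z axis and vertical below 0.08 rad and contact force between the fingers and rest_a below 0.1 N) or (x of rest_b in the frame of seat between -0.01 and 0.01 m and y of rest_b in the frame of seat between -0.01 and 0.01 m and z of rest_b in the frame of seat between -0.004 and 0.004 m and angle between the y axis of rest_b and the y axis of seat, either way round below 0.14 rad and angle between rest_b's own z axis and vertical below 0.08 rad and contact force between the fingers and rest_b below 0.1 N))), for 0.2 s.
2. the other rest lies released squarely on top, the slide home (value of joint draw_slide below 0.006 m and ((x of rest_b in the frame of seat between -0.01 and 0.01 m and y of rest_b in the frame of seat between -0.01 and 0.01 m and z of rest_b in the frame of seat between -0.004 and 0.004 m and angle between the y axis of rest_b and the y axis of seat, either way round below 0.14 rad and angle between each of rest_b, rest_a's own z axis and vertical below 0.08 rad and z of rest_a in the frame of rest_b between 0.018 and 0.028 m and x of rest_a in the frame of rest_b between -0.008 and 0.008 m and y of rest_a in the frame of rest_b between -0.008 and 0.008 m and angle between the y axis of rest_a and the y axis of rest_b, either way round below 0.12 rad and contact force between the fingers and rest_a below 0.1 N and contact force between the fingers and rest_b below 0.1 N) or (x of rest_a in the frame of seat between -0.01 and 0.01 m and y of rest_a in the frame of seat between -0.01 and 0.01 m and z of rest_a in the frame of seat between -0.004 and 0.004 m and angle between the y axis of rest_a and the y axis of seat, either way round below 0.14 rad and angle between each of rest_a, rest_b's own z axis and vertical below 0.08 rad and z of rest_b in the frame of rest_a between 0.018 and 0.028 m and x of rest_b in the frame of rest_a between -0.008 and 0.008 m and y of rest_b in the frame of rest_a between -0.008 and 0.008 m and angle between the y axis of rest_b and the y axis of rest_a, either way round below 0.12 rad and contact force between the fingers and rest_b below 0.1 N and contact force between the fingers and rest_a below 0.1 N)) and linear speed of each of rest_a, rest_b below 0.02 m/s), for 0.2 s.
3. the slide is held at the index by its handle, the pile on it (x of pointer in the frame of index between -0.005 and 0.005 m and distance between the grasp point and handle below 0.045 m and contact force between the fingers and draw_slide above 3 N and velocity of joint draw_slide between -0.01 and 0.01 m/s and ((x of rest_b in the frame of seat between -0.01 and 0.01 m and y of rest_b in the frame of seat between -0.01 and 0.01 m and z of rest_b in the frame of seat between -0.004 and 0.004 m and angle between the y axis of rest_b and the y axis of seat, either way round below 0.14 rad and angle between each of rest_b, rest_a's own z axis and vertical below 0.08 rad and z of rest_a in the frame of rest_b between 0.018 and 0.028 m and x of rest_a in the frame of rest_b between -0.008 and 0.008 m and y of rest_a in the frame of rest_b between -0.008 and 0.008 m and angle between the y axis of rest_a and the y axis of rest_b, either way round below 0.12 rad and contact force between the fingers and rest_a below 0.1 N and contact force between the fingers and rest_b below 0.1 N) or (x of rest_a in the frame of seat between -0.01 and 0.01 m and y of rest_a in the frame of seat between -0.01 and 0.01 m and z of rest_a in the frame of seat between -0.004 and 0.004 m and angle between the y axis of rest_a and the y axis of seat, either way round below 0.14 rad and angle between each of rest_a, rest_b's own z axis and vertical below 0.08 rad and z of rest_b in the frame of rest_a between 0.018 and 0.028 m and x of rest_b in the frame of rest_a between -0.008 and 0.008 m and y of rest_b in the frame of rest_a between -0.008 and 0.008 m and angle between the y axis of rest_b and the y axis of rest_a, either way round below 0.12 rad and contact force between the fingers and rest_b below 0.1 N and contact force between the fingers and rest_a below 0.1 N))), for 0.3 s.
At the end, for the whole second after the job is handed in: Fingers round the handle (within 45 mm of its point, over 3 N), pointer within 5 mm of the index along the travel, all at rest; one rest flat in the seat (10 mm, 0.14 rad), the other flat on it (8 mm each way, 0.12 rad), the fingers not touching them (all of step 3 and linear speed of each of rest_a, rest_b below 0.02 m/s); the arm keeps its last pose, push and grip.
It fails at once if the graphite block is moved more than 20 mm (distance of marver from where it was at the start of the episode above 0.02 m).
It fails at once if the jar is moved more than 20 mm (distance of frit_jar from where it was at the start of the episode above 0.02 m).
It fails at once if the pencil is moved more than 20 mm (distance of pencil from where it was at the start of the episode above 0.02 m).
It also fails if it takes over 72 s, if anything falls off the work surface, if the arm or the gripper's body presses on something with over 40 N, if the wrist force passes 120 N, or if a joint passes its speed limit or range.

## Working session

There is one attempt and no reset: what is moved stays moved. The work goes in short steps, Python scripts to look and compute and a tool call to move; the robot and the scene stay as the last step left them, time stands still between calls to the robot, and variables do not carry over. Pictures are saved under pics/ and viewed, at most 10 in all, crops included, and the job is handed in when it is done.

Besides the shell and the picture viewer there is one more tool, called after "Request:" by a JSON object that holds its "fn" and its "kwargs", one argument or row to a line. carry_out: Moves the arm, as the interface text tells. Shift numbers are shares of 0.02 m and turn numbers shares of 5 degrees, none past 1 either way. Its arguments: {"type":"object","properties":{"motion":{"type":"array"}},"required":["motion"]}

```bash
mkdir -p pics; ls; python3 - <<'E'
from bench import arm
import cv2,numpy as np
for n in("top","side"):
    im=arm.get_image(n); cv2.imwrite(f"pics/{n}0.png",im[:,:,::-1])
    c=arm.calibration(n); print(n,c)
    for q in("rest_a","fixture","seat","handle","pointer","index","marver","frit_jar","pencil"):
        print(q,[(np.round(d["pixel"]).tolist(),round(d["conf"],2)) for d in arm.landmark_of(q,n)])
s=arm.observe(); print(s, arm.hold_point_z)
E
```

```text
pics
top {'fovy': 48.13346795476697, 'cx': 313.3087977744713, 'cy': 195.70758202987483, 'R': array([[-0.00868076, -0.99994621, -0.00567585],
       [-0.99820501,  0.00900172, -0.05920916],
       [ 0.05925707,  0.00515169, -0.99822946]]), 't': array([-0.07753401,  0.57655566,  1.57396974])}
rest_a [([428.0, 182.0], 0.74), ([194.0, 221.0], 0.6)]
fixture [([275.0, 179.0], 0.75)]
seat [([380.0, 152.0], 0.53)]
handle [([277.0, 194.0], 0.86)]
pointer [([297.0, 159.0], 0.82)]
index [([302.0, 169.0], 0.54), ([380.0, 152.0], 0.31)]
marver [([379.0, 186.0], 0.72)]
frit_jar [([202.0, 171.0], 0.79), ([300.0, 168.0], 0.48)]
pencil [([381.0, 153.0], 0.57)]
side {'fovy': 46.2261633244677, 'cx': 321.1504128196815, 'cy': 200.68390246875617, 'R': array([[ 0.89239105, -0.45119941, -0.00756961],
       [-0.28334762, -0.54719747, -0.78758431],
       [ 0.3512155 ,  0.70497803, -0.61616041]]), 't': array([-0.55598982,  0.17457089,  1.43541477])}
rest_a [([252.0, 162.0], 0.89), ([328.0, 182.0], 0.73), ([402.0, 302.0], 0.69), ([365.0, 258.0], 0.64), ([321.0, 280.0], 0.62)]
fixture [([315.0, 192.0], 0.72)]

[... 313 characters left out ...]
int_pos': array([-1.34760473e+00,  1.23773581e-01,  1.65030467e+00,  1.00289041e-05,
        1.36746978e+00, -8.26037648e-02]), 'joint_velocities': array([-0.00036718,  0.00229758, -0.00098127,  0.00045189,  0.00068701,
        0.00053804]), 'joint_torque': array([-6.64251161e-05, -4.23604345e+01, -3.65766227e+01, -8.52439416e-05,
        4.10883376e-04,  3.89300155e-06]), 'tool_pos': array([ 0.19565494, -0.61984836,  0.23133656]), 'eef_rot': array([9.88334057e-01, 1.52301643e-01, 6.46609937e-06, 2.19111495e-05]), 'ft_force': array([ 0.51815028,  0.88350955, -0.87261306]), 'ft_torque': array([ 0.00209113,  0.0476583 , -0.00406392]), 'grip_force': 0.0, 'grip_width': 1.0013693288136964} 0.0187
```

View pics/top0.png

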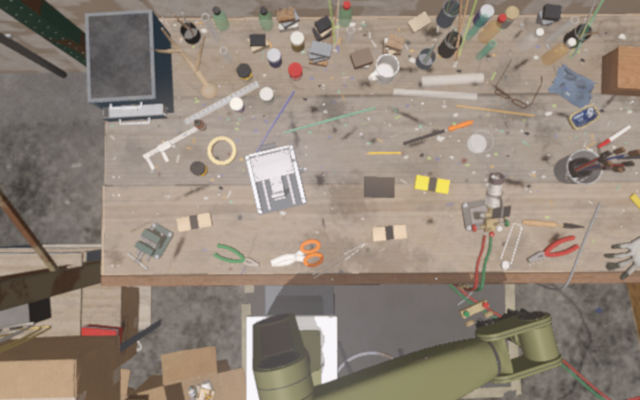

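View pics/side0.png

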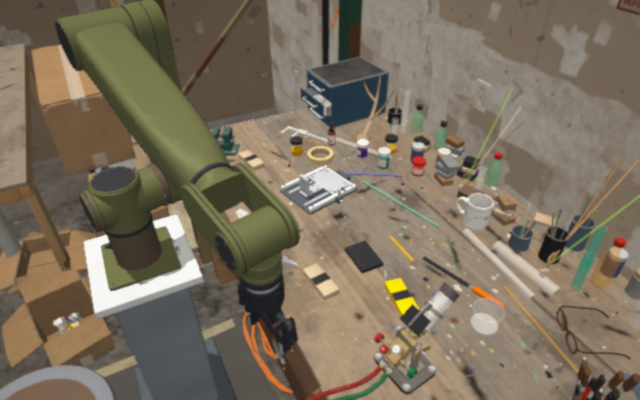

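The top view shows pale blocks with a dark patch at (194,221) and (389,233), both matching the rests. The candidates I reject are the yellow look-alike at (432,184), the black marver at (379,187) and the pencil at (384,153). The fixture is at (275,180), with its handle toward the robot, and the jar is probably the dark one at (199,168).

```bash
cat > h.py <<'E'
from bench import arm
import cv2,numpy as np
def ray(n,px,z,c=None):
    c=c or arm.calibration(n); f=200/np.tan(np.radians(c["fovy"]/2))
    d=c["R"].T@np.array([(px[0]-c["cx"])/f,(px[1]-c["cy"])/f,1]); o=-c["R"].T@c["t"]
    return o+d*(z-o[2])/d[2]
def proj(X,c):
    f=200/np.tan(np.radians(c["fovy"]/2)); p=c["R"]@np.asarray(X)+c["t"]
    return np.array([c["cx"]+f*p[0]/p[2],c["cy"]+f*p[1]/p[2]])
def rects(q,n,z,c=None):
    out=[]
    for d in arm.trace(q,n):
        ys,xs=np.nonzero(d["mask"])
        if len(xs)<20: continue
        P=np.array([ray(n,(x,y),z,c)[:2] for x,y in zip(xs,ys)],np.float32)
        r=cv2.minAreaRect(P*1000); b=cv2.boxPoints(r); e1,e2=b[1]-b[0],b[2]-b[1]
        L=e1 if np.linalg.norm(e1)>np.linalg.norm(e2) else e2
        out.append(dict(conf=round(d["conf"],2),c=np.round(r[0],1).tolist(),size=np.round(r[1],0).tolist(),
          yaw_long=round(float(np.degrees(np.arctan2(L[1],L[0]))%180),1),rect=np.round(d["rect"]).tolist(),mean=np.round(P.mean(0)*1000,1).tolist()))
    return out
E
python3 - <<'E'
from h import *
im=arm.get_image("top")
for q,z in(("rest_a",.022),("fixture",.015),("marver",.016),("frit_jar",.06),("pencil",.004),("index",.03)):
    print(q)
    for r in rects(q,"top",z): print("  ",r)
b=cv2.resize(im[130:260,160:460],None,fx=2.66,fy=2.66,interpolation=cv2.INTER_CUBIC)
cv2.imwrite("pics/crop1.png",b[:,:,::-1])
E
```

```text
rest_a
   {'conf': 0.83, 'c': [614.5, -501.7], 'size': [123.0, 56.0], 'yaw_long': 80.0, 'rect': [415.0, 171.0, 452.0, 196.0], 'mean': [614.0, -500.6000061035156]}
   {'conf': 0.61, 'c': [445.3, -347.5], 'size': [50.0, 121.0], 'yaw_long': 94.7, 'rect': [370.0, 226.0, 411.0, 242.0], 'mean': [445.20001220703125, -348.20001220703125]}
   {'conf': 0.59, 'c': [489.5, 337.9], 'size': [53.0, 125.0], 'yaw_long': 100.8, 'rect': [176.0, 211.0, 213.0, 232.0], 'mean': [489.3999938964844, 339.0]}
fixtureTraceback (most recent call last):
  File "<stdin>", line 5, in <module>
  File "h.py", line 15, in rects
    P=np.array([ray(n,(x,y),z,c)[:2] for x,y in zip(xs,ys)],np.float32)
                ~~~^^^^^^^^^^^^^
  File "h.py", line 4, in ray
    c=c or arm.calibration(n); f=200/np.tan(np.radians(c["fovy"]/2))
           ~~~~~~~~~~~~~~~^^^
ValueError: time passes only in moves, steps and waits
```

```bash
sed -i 's/    out=\[\]/    out=[]; c=c or arm.calibration(n)/' h.py
python3 - <<'E'
from h import *
im=arm.get_image("top")
for q,z in(("fixture",.015),("marver",.016),("frit_jar",.06),("pencil",.004),("index",.03)):
    print(q)
    for r in rects(q,"top",z): print("  ",r)
for q,z in(("handle",.076),("pointer",.03),("seat",.024),("index",0)):
    print(q,[(np.round(ray("top",d["pixel"],z)*1000).tolist(),round(d["conf"],2)) for d in arm.landmark_of(q,"top")])
b=cv2.resize(im[130:260,160:460],None,fx=2.66,fy=2.66,interpolation=cv2.INTER_CUBIC)
cv2.imwrite("pics/crop1.png",b[:,:,::-1])
print(arm.observe()["clock"])
E
```

```text
fixture
   {'conf': 0.62, 'c': [648.7, 53.6], 'size': [244.0, 182.0], 'yaw_long': 12.4, 'rect': [243.0, 144.0, 309.0, 215.0], 'mean': [641.2000122070312, 51.70000076293945]}
marver
   {'conf': 0.84, 'c': [606.5, -316.5], 'size': [107.0, 82.0], 'yaw_long': 89.1, 'rect': [369.0, 174.0, 391.0, 197.0], 'mean': [605.4000244140625, -315.20001220703125]}
   {'conf': 0.7, 'c': [650.7, 49.1], 'size': [167.0, 159.0], 'yaw_long': 14.6, 'rect': [251.0, 150.0, 295.0, 198.0], 'mean': [670.0, 58.400001525878906]}
frit_jar
   {'conf': 0.5, 'c': [673.3, 315.1], 'size': [60.0, 49.0], 'yaw_long': 89.5, 'rect': [194.0, 159.0, 207.0, 176.0], 'mean': [672.9000244140625, 315.1000061035156]}
pencil
index
   {'conf': 0.37, 'c': [670.0, -43.5], 'size': [21.0, 21.0], 'yaw_long': 179.6, 'rect': [298.0, 162.0, 308.0, 174.0], 'mean': [669.5, -43.29999923706055]}
handle [([574.0, 36.0, 76.0], 0.95)]
pointer [([478.0, 325.0, 30.0], 0.7), ([712.0, -33.0, 30.0], 0.59)]
seat []
index [([668.0, -32.0, 0.0], 0.61)]
1.65
```

View pics/crop1.png

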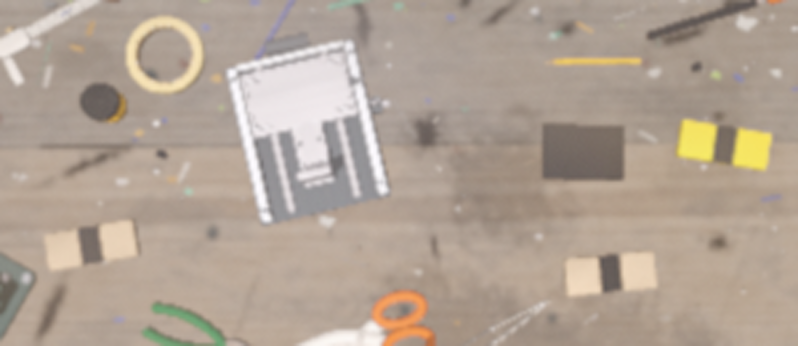

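The crop confirms it: pale blocks with a dark middle at crop (90,245) and (610,273) are the rests, and the yellow one at (725,145) is the decoy. I'll start with the right-hand rest at about (0.445,-0.348), yaw 4.7°.

Request:
{"fn": "carry_out", "kwargs": {
  "motion": [
    [[0,0,0],[0,0,-1],1],
    [[0,0,0],[0,0,-1],1],
    [[0,0,0],[0,0,-1],1],
    [[0,0,0],[0,0,-1],1],
    [[0,0,0],[0,0,-1],1],
    [[0,0,0],[0,0,-1],1],
    [[0,0,0],[0,0,-1],1],
    [[0,0,0],[0,0,-1],1],
    [[0,0,0],[0,0,-1],1],
    [[0,0,0],[0,0,-1],1],
    [[0,0,0],[0,0,-1],1],
    [[0,0,0],[0,0,-1],1]
  ]
}}

```text
clock: 2.85
tool_pos: [0.1957, -0.6199, 0.2314]
eef_rot: [0.779, 0.627, -0.0, 0.0]
ft_force: [-0.3, 0.1, 0.5]
grip_width: 0.998
grip_force: 0.0
```

Request:
{"fn": "carry_out", "kwargs": {
  "motion": [
    [[0,0,0],[0,0,-1],1],
    [[0,0,0],[0,0,-1],1],
    [[0,0,0],[0,0,-1],1],
    [[0,0,0],[0,0,-0.4],1],
    [[0.9,0.96,0],[0,0,0],1],
    [[0.9,0.96,0],[0,0,0],1],
    [[0.9,0.96,0],[0,0,0],1],
    [[0.9,0.96,0],[0,0,0],1],
    [[0.9,0.96,0],[0,0,0],1],
    [[0.9,0.96,0],[0,0,0],1],
    [[0.9,0.96,0],[0,0,0],1],
    [[0.9,0.96,0],[0,0,0],1]
  ]
}}

```text
clock: 4.05
tool_pos: [0.3381, -0.4634, 0.2315]
eef_rot: [0.679, 0.734, -0.0, 0.0]
ft_force: [-0.4, 0.5, -0.3]
grip_width: 0.999
grip_force: 0.0
```

Request:
{"fn": "carry_out", "kwargs": {
  "motion": [
    [[0.9,0.96,0],[0,0,0],1],
    [[0.9,0.96,0],[0,0,0],1],
    [[0.9,0.96,0],[0,0,0],1],
    [[0.9,0.96,0],[0,0,0],1],
    [[0.9,0.96,0],[0,0,0],1],
    [[0.9,0.96,0],[0,0,0],1],
    [[0,0,0],[0,0,0],1],
    [[0,0,0],[0,0,0],1]
  ]
}}

```text
clock: 4.85
tool_pos: [0.4439, -0.3473, 0.2314]
eef_rot: [0.678, 0.735, -0.0, 0.0]
ft_force: [0.6, -0.5, 0.3]
grip_width: 1.005
grip_force: 0.0
```

```bash
cat >> h.py <<'E'
from scipy.spatial.transform import Rotation as Ro
def tool():
    s=arm.observe(); R=Ro.from_quat(s["eef_rot"]).as_matrix()
    return s,R,np.degrees(np.arctan2(R[1,1],R[0,1]))
def togo(X,yaw):   # want TCP at X (m), tool y along yaw deg (mod 180); shifts with present axes, then turn
    s,R,a=tool(); d=R.T@(np.asarray(X)-s["tool_pos"]); t=(yaw-a+90)%180-90
    print("clock",round(s["clock"],2),"tcp",np.round(s["tool_pos"]*1000,1),"tooly",round(a,2),"tilt",round(np.degrees(np.arccos(-R[2,2])),2),"w",round(s["grip_width"],3),
      "\n shift units",np.round(d/.02,2),"turn units",round(-t/5,2)," tool-x/y world",np.round(R[:2,0],3),np.round(R[:2,1],3), "q",np.round(s["joint_pos"],2))
def wrect(q,z,n="wrist",name=None):
    c=arm.calibration(n); im=arm.get_image(n)
    if name: cv2.imwrite(f"pics/{name}.png",im[:,:,::-1])
    for r in rects(q,n,z,c): print(q,r)
    return im,c
E
python3 - <<'E'
from h import *
wrect("rest_a",.022,name="w1")
togo([.4453,-.3475,.03],4.7); print(arm.calibration("wrist"))
E
```

```text
rest_a {'conf': 0.85, 'c': [441.5, -345.5], 'size': [50.0, 118.0], 'yaw_long': 94.8, 'rect': [298.0, 122.0, 340.0, 214.0], 'mean': [441.0, -342.3999938964844]}
rest_a {'conf': 0.62, 'c': [606.5, -496.5], 'size': [127.0, 59.0], 'yaw_long': 79.7, 'rect': [397.0, 242.0, 458.0, 318.0], 'mean': [608.7000122070312, -475.8999938964844]}
clock 4.95 tcp [ 443.3 -348.   231.3] tooly 4.49 tilt 0.02 w 1.0 
 shift units [ 0.02  0.1  10.07] turn units -0.04  tool-x/y world [-0.078  0.997] [0.997 0.078] q [-0.76 -0.07  1.85 -0.    1.36 -0.84]
{'fovy': 70.0999983047741, 'cx': 318.97926252837505, 'cy': 197.8852558282572, 'R': array([[ 0.99687736,  0.07895658, -0.00118012],
       [ 0.07547745, -0.94834574,  0.30812905],
       [ 0.02320965, -0.30725594, -0.95134384]]), 't': array([-0.41299914, -0.40309029,  0.26411473])}
```

View pics/w1.png

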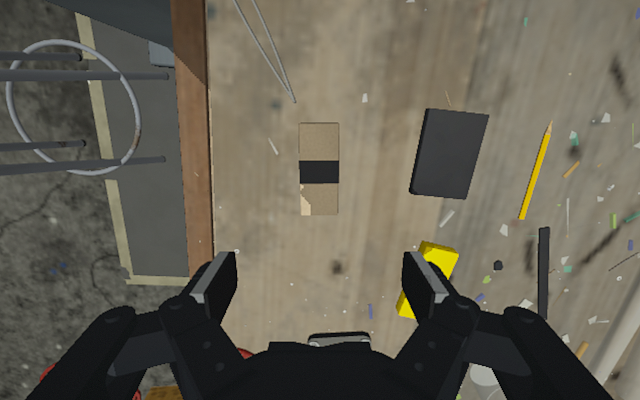

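The wrist view shows the rest centred at (319,168) with the marver well clear at (450,153). I'll descend and grip.

Request:
{"fn": "carry_out", "kwargs": {
  "motion": [
    [[0,0,1],[0,0,0],1],
    [[0,0,1],[0,0,0],1],
    [[0,0,1],[0,0,0],1],
    [[0,0,1],[0,0,0],1],
    [[0,0,1],[0,0,0],1],
    [[0,0,1],[0,0,0],1],
    [[0,0,1],[0,0,0],1],
    [[0,0,1],[0,0,0],1],
    [[0,0,1],[0,0,0],1],
    [[0,0,0.9],[0,0,0],1],
    [[0,0,0.9],[0,0,0],1],
    [[0,0,0.5],[0,0,0],1]
  ]
}}

```text
clock: 6.15
tool_pos: [0.4424, -0.3476, 0.0037]
eef_rot: [0.679, 0.734, -0.0, -0.001]
ft_force: [-0.0, 0.0, -0.3]
grip_width: 0.998
grip_force: 0.0
```

Request:
{"fn": "carry_out", "kwargs": {
  "motion": [
    [[0,0,0],[0,0,0],1],
    [[0,0,0],[0,0,0],-1],
    [[0,0,0],[0,0,0],-1],
    [[0,0,0],[0,0,0],-1],
    [[0,0,0],[0,0,0],-1],
    [[0,0,0],[0,0,0],-1],
    [[0,0,0],[0,0,0],-1],
    [[0,0,0],[0,0,0],-1]
  ]
}}

```text
clock: 6.95
tool_pos: [0.4448, -0.3484, 0.007]
eef_rot: [0.679, 0.734, -0.0, 0.001]
ft_force: [0.6, -1.0, 5.5]
grip_width: 0.568
grip_force: 65.2
```

Request:
{"fn": "carry_out", "kwargs": {
  "motion": [
    [[0,0,-0.5],[0,0,0],-1],
    [[0,0,-1],[0,0,0],-1],
    [[0,0,-1],[0,0,0],-1],
    [[0,0,-1],[0,0,0],-1],
    [[0,0,-1],[0,0,0],-1],
    [[0.9,0.9,-1],[0,0,0],-1],
    [[0.9,0.9,-1],[0,0,0],-1],
    [[0.9,0.9,-1],[0,0,0],-1],
    [[0.9,0.9,-1],[0,0,0],-1],
    [[0.9,0.9,-1],[0,0,0],-1],
    [[0.9,0.9,-1],[0,0,0],-1],
    [[0.9,0.9,-1],[0,0,0],-1]
  ]
}}

```text
clock: 8.15
tool_pos: [0.5593, -0.2106, 0.2356]
eef_rot: [0.679, 0.734, -0.0, -0.001]
ft_force: [0.3, -1.2, -1.5]
grip_width: 0.562
grip_force: 64.3
```

Request:
{"fn": "carry_out", "kwargs": {
  "motion": [
    [[0.9,0.9,-1],[0,0,0],-1],
    [[0.9,0.9,-1],[0,0,0],-1],
    [[0.9,0.9,-1],[0,0,0],-1],
    [[0.9,0.9,-1],[0,0,0],-1],
    [[0.9,0.9,0],[0,0,0],-1],
    [[0.9,0.9,0],[0,0,0],-1],
    [[0.9,0.9,0],[0,0,0],-1],
    [[0,0,0],[0,0,-0.8],-1],
    [[0,0,0],[0,0,-0.8],-1],
    [[0,0,0],[0,0,0],-1],
    [[0,0,0],[0,0,0],-1]
  ]
}}

```text
clock: 9.25
tool_pos: [0.6746, -0.0763, 0.3148]
eef_rot: [0.626, 0.78, -0.0, -0.001]
ft_force: [0.4, -0.6, -1.7]
grip_width: 0.564
grip_force: 64.3
```

```bash
python3 - <<'E'
from h import *
im,c=wrect("fixture",.015,name="w2")
for q,z in(("handle",.076),("pointer",.03),("seat",.024),("index",0),("fixture",0)):
    print(q,[(np.round(ray("wrist",d["pixel"],z,c)*1000).tolist(),np.round(d["pixel"]).tolist(),round(d["conf"],2)) for d in arm.landmark_of(q,"wrist")])
togo([.69,.055,.05],12.4)
E
```

```text
fixture {'conf': 0.7, 'c': [646.5, 51.8], 'size': [241.0, 168.0], 'yaw_long': 12.8, 'rect': [232.0, 0.0, 411.0, 134.0], 'mean': [638.2999877929688, 55.70000076293945]}
handle [([575.0, 41.0, 76.0], [261.0, 57.0], 0.79)]
pointer [([705.0, -26.0, 30.0], [348.0, 132.0], 0.86)]
seat [([685.0, 60.0, 24.0], [348.0, 68.0], 0.62)]
index [([675.0, -42.0, 0.0], [325.0, 136.0], 0.73)]
fixture [([638.0, 57.0, 0.0], [315.0, 64.0], 0.83)]
clock 9.6 tcp [675.  -76.5 315.4] tooly 12.49 tilt 0.0 w 0.566 
 shift units [ 6.26  2.15 13.27] turn units 0.02  tool-x/y world [-0.216  0.976] [0.976 0.216] q [-0.19  0.15  1.48  0.    1.51 -0.41]
```

View pics/w2.png

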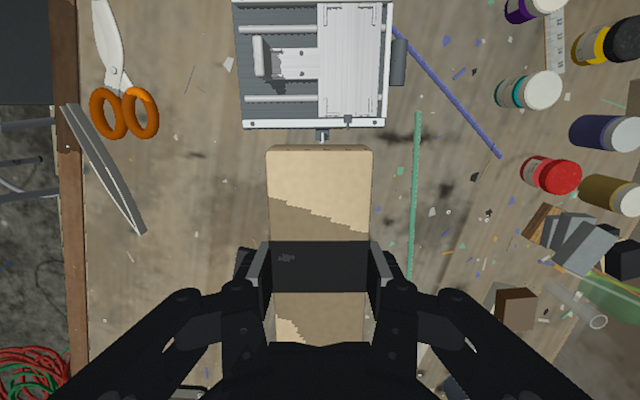

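The wrist view shows the held rest gripped centrally, with its dark patch at (320,267). The fixture is at the top: seat about (348,68), handle (261,57), pointer (348,120) and index (324,134). I'll back off a bit so the whole seat shows, then zoom.

Request:
{"fn": "carry_out", "kwargs": {
  "motion": [
    [[-1,0,0],[0,0,0],-1],
    [[-1,0,0],[0,0,0],-1],
    [[-0.5,0,0],[0,0,0],-1],
    [[0,0,0],[0,0,0],-1],
    [[0,0,0],[0,0,0],-1]
  ]
}}

```text
clock: 10.1
tool_pos: [0.6859, -0.1257, 0.3151]
eef_rot: [0.626, 0.78, 0.0, -0.0]
ft_force: [-0.9, 0.7, -2.5]
grip_width: 0.566
grip_force: 64.3
```

```bash
python3 - <<'E'
from h import *
import pickle
im,c=wrect("fixture",.015,name="w3")
pickle.dump((im,c),open("w3.pkl","wb"))
for q,z in(("handle",.076),("pointer",.03),("seat",.024),("index",0),("fixture",0)):
    print(q,[(np.round(ray("wrist",d["pixel"],z,c)*1000).tolist(),np.round(d["pixel"]).tolist(),round(d["conf"],2)) for d in arm.landmark_of(q,"wrist")])
b=cv2.resize(im[0:150,220:420],None,fx=4,fy=4,interpolation=cv2.INTER_CUBIC)
cv2.imwrite("pics/crop3.png",b[:,:,::-1])
# model overlay later: project seat/lips
E
```

```text
fixture {'conf': 0.87, 'c': [652.4, 26.0], 'size': [240.0, 118.0], 'yaw_long': 12.5, 'rect': [232.0, 0.0, 412.0, 96.0], 'mean': [645.7999877929688, 30.0]}
handle [([574.0, 41.0, 76.0], [257.0, 9.0], 0.91)]
pointer [([702.0, -25.0, 30.0], [347.0, 95.0], 0.59)]
seat [([686.0, 65.0, 24.0], [351.0, 22.0], 0.65)]
index [([673.0, -41.0, 0.0], [324.0, 102.0], 0.55)]
fixture [([635.0, 54.0, 0.0], [312.0, 26.0], 0.75)]
```

View pics/crop3.png

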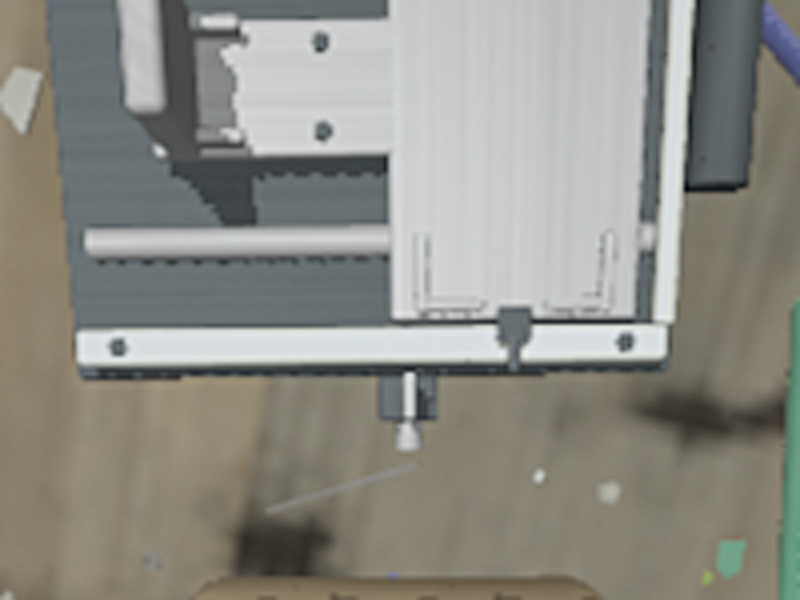

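The crop shows the seat plate's near corners at crop (391,320) and (633,317), the pointer tip at (515,368), the index fin at (409,372–440), and the handle top's near edge at (125–163,110). I'll work out the poses from these.

```bash
python3 - <<'E'
from h import *
import pickle
im,c=pickle.load(open("w3.pkl","rb"))
def P(x,y,z): return ray("wrist",(220+x/4-.4,y/4-.4),z,c)[:2]*1000
A,B=P(391,320,.024),P(633,317,.024); d=B-A; print("plate",A,B,np.linalg.norm(d),np.degrees(np.arctan2(d[1],d[0])))
E1,E2=P(83,348,.024),P(665,345,.024); d2=E2-E1; yaw=np.arctan2(d2[1],d2[0]);print("rail",np.linalg.norm(d2),np.degrees(yaw))
for yaw in (yaw,np.radians(12.5)):
    ux=np.array([np.cos(yaw),np.sin(yaw)]);uy=np.array([-ux[1],ux[0]])
    print("seat from plate",(A+B)/2+72*uy,"from pointer",P(515,368,.03)+90*uy)
    h=(P(125,110,.09)+P(163,110,.09))/2+22*uy; print("handle",h,"seat",h+112*ux)
    F=[P(411,374,.045),P(411,374,.056),P(407,438,.056),P(407,395,.024)]; p=P(515,368,.03)
    print("fin rel pointer along x",[round(float((f-p)@ux),1) for f in F],"y",[round(float((f-p)@uy),1) for f in F])
print("cam",-c["R"].T@c["t"])
togo([.686,.061,.05],12.4)
E
```

```text
plate [657.35469607 -14.11685088] [740.53598701   5.32007082] 85.42201757591462 13.152281513659567
rail 207.00882912291306 12.771063384804103
seat from plate [683.02931093  65.82041065] from pointer [683.65962219  67.32921391]
handle [573.4898979   41.10858606] seat [682.71914341  65.86685591]
fin rel pointer along x [-36.8, -36.9, -38.3, -38.1] y [-2.4, -2.9, -23.1, -8.7]
seat from plate [683.36168934  65.89492248] from pointer [684.0750952  67.4223537]
handle [573.59145797  41.13135357] seat [682.93661076  65.37259033]
fin rel pointer along x [-36.8, -36.9, -38.2, -38.0] y [-2.6, -3.0, -23.3, -8.8]
cam [ 0.66779164 -0.0480129   0.45876917]
clock 10.45 tcp [ 685.9 -124.7  315.4] tooly 12.56 tilt 0.01 w 0.569 
 shift units [ 9.06  2.02 13.27] turn units 0.03  tool-x/y world [-0.217  0.976] [0.976 0.217] q [-0.26  0.19  1.44  0.    1.51 -0.48]
```

Request:
{"fn": "carry_out", "kwargs": {
  "motion": [
    [[0.92,0.2,0.7],[0,0,0],-1],
    [[0.92,0.2,0.7],[0,0,0],-1],
    [[0.92,0.2,0.7],[0,0,0],-1],
    [[0.92,0.2,0.7],[0,0,0],-1],
    [[0.92,0.2,0.7],[0,0,0],-1],
    [[0.92,0.2,0.7],[0,0,0],-1],
    [[0.92,0.2,0.7],[0,0,0],-1],
    [[0.92,0.2,0.7],[0,0,0],-1],
    [[0.92,0.2,0.7],[0,0,0],-1],
    [[0.92,0.2,0.7],[0,0,0],-1],
    [[0,0,1],[0,0,0],-1],
    [[0,0,1],[0,0,0],-1]
  ]
}}

```text
clock: 11.65
tool_pos: [0.6853, 0.0648, 0.1344]
eef_rot: [0.625, 0.78, 0.0, 0.0]
ft_force: [0.2, 0.9, -1.5]
grip_width: 0.564
grip_force: 64.4
```

Request:
{"fn": "carry_out", "kwargs": {
  "motion": [
    [[0,0,1],[0,0,0],-1],
    [[0,0,1],[0,0,0],-1],
    [[0,0,1],[0,0,0],-1],
    [[0,0,1],[0,0,0],-1],
    [[0,0,0.2],[0,0,0],-1],
    [[0,0,0],[0,0,0],-1],
    [[0,0,0],[0,0,0],-1]
  ]
}}

```text
clock: 12.35
tool_pos: [0.686, 0.0634, 0.0525]
eef_rot: [0.626, 0.78, 0.001, 0.001]
ft_force: [0.2, 0.2, -1.7]
grip_width: 0.566
grip_force: 64.3
```

```bash
python3 - <<'E'
from h import *
import pickle
c=arm.calibration("wrist"); im=arm.get_image("wrist"); pickle.dump((im,c),open("w4.pkl","wb"))
togo([.6845,.0635,.03],12.6)
o=cv2.resize(im,(800,500),interpolation=cv2.INTER_CUBIC)
cv2.imwrite("pics/w4.png",o[:,:,::-1])
E
```

```text
clock 12.4 tcp [686.3  63.3  52.9] tooly 12.52 tilt 0.15 w 0.57 
 shift units [ 0.03 -0.09  1.15] turn units -0.02  tool-x/y world [-0.217  0.976] [0.976 0.217] q [ 0.01  0.36  1.68 -0.    1.09 -0.2 ]
```

View pics/w4.png

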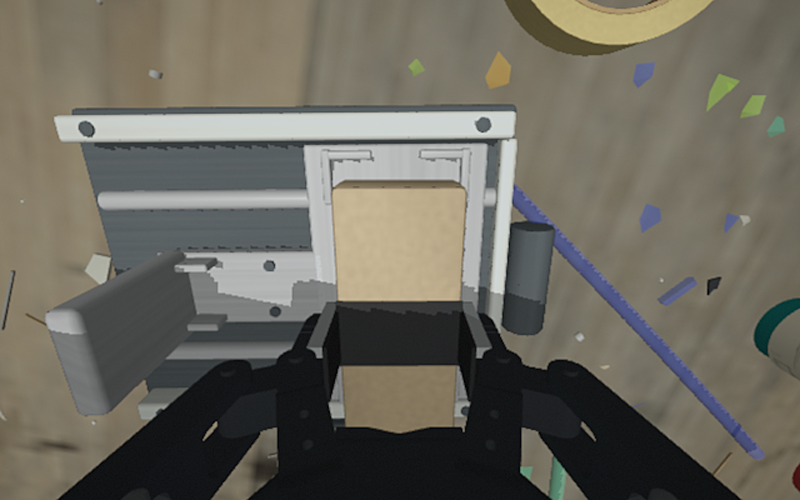

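The hover view shows the rest's far edge at (335–463,185). The far lips sit around it at (331,152) and (465,152), and the seat plate's far corners are at about (305,143) and (487,144). I'll compare them in this one picture.

```bash
python3 - <<'E'
from h import *
import pickle
im,c=pickle.load(open("w4.pkl","rb"))
yaw=np.radians(12.6);ux=np.array([np.cos(yaw),np.sin(yaw)]);uy=np.array([-ux[1],ux[0]])
def P(x,y,z): return ray("wrist",(x/1.25-.1,y/1.25-.1),z,c)[:2]*1000
T=np.array([685.5,63.4])
def loc(p): return np.round([(p-T)@ux,(p-T)@uy],1)
print("plate far", loc(P(305,143,.024)),loc(P(487,144,.024)))
print("lip inner tops", loc(P(331,158,.029)),loc(P(461,158,.029)))
for z in(.064,.068,.072): print(z,"rest far top", loc(P(335,188,z)),loc(P(463,188,z)), "patch edges",loc(P(400,302,z)),loc(P(400,366,z)))
g=cv2.cvtColor(im,cv2.COLOR_RGB2GRAY)
print("row150 gray (rest mid) edges", [ (i,int(g[170,i])) for i in range(240,290,1)])
E
```

```text
plate far [-44.   75.1] [40.4 74.6]
lip inner tops [-31.5  68.6] [27.8 68.6]
0.064 rest far top [-24.2  60.2] [23.1 60.2] patch edges [-0.1 13.6] [ -0.1 -17.3]
0.068 rest far top [-23.5  60.8] [22.4 60.8] patch edges [-0.2 15.6] [ -0.1 -14.3]
0.072 rest far top [-22.8  61.4] [21.7 61.4] patch edges [-0.2 17.6] [ -0.2 -11.4]
row150 gray (rest mid) edges [(240, 96), (241, 96), (242, 97), (243, 96), (244, 96), (245, 96), (246, 83), (247, 141), (248, 186), (249, 196), (250, 196), (251, 195), (252, 193), (253, 191), (254, 190), (255, 190), (256, 191), (257, 191), (258, 192), (259, 192), (260, 189), (261, 188), (262, 191), (263, 193), (264, 197), (265, 167), (266, 148), (267, 176), (268, 181), (269, 181), (270, 182), (271, 182), (272, 182), (273, 183), (274, 183), (275, 183), (276, 184), (277, 184), (278, 184), (279, 185), (280, 185), (281, 185), (282, 185), (283, 185), (284, 184), (285, 184), (286, 183), (287, 183), (288, 183), (289, 184)]
```

Request:
{"fn": "carry_out", "kwargs": {
  "motion": [
    [[0.11,-0.07,0],[0,0,0],-1],
    [[0,0,0.5],[0,0,0],-1],
    [[0,0,0.4],[0,0,0],-1],
    [[0,0,0.2],[0,0,0],-1],
    [[0,0,0],[0,0,0],-1],
    [[0,0,0],[0,0,0],0.5],
    [[0,0,0],[0,0,0],1],
    [[0,0,0],[0,0,0],1],
    [[0,0,0],[0,0,0],1],
    [[0,0,0],[0,0,0],1],
    [[0,0,0],[0,0,0],1]
  ]
}}

```text
clock: 13.5
tool_pos: [0.6832, 0.065, 0.0291]
eef_rot: [0.626, 0.78, -0.0, -0.0]
ft_force: [-0.0, -0.6, 0.0]
grip_width: 1.0
grip_force: 0.0
```

Request:
{"fn": "carry_out", "kwargs": {
  "motion": [
    [[0,0,-0.5],[0,0,0],1],
    [[0,0,-1],[0,0,0],1],
    [[0,0,-1],[0,0,0],1],
    [[0,0,-1],[0,0,0],1],
    [[0,0,-1],[0,0,0],1],
    [[0,0,-1],[0,0,0],1],
    [[0,0,-1],[0,0,0],1],
    [[0,0,-1],[0,0,0],1],
    [[0,0,-0.5],[0,0,0],1],
    [[0,0,0],[0,0,0],1]
  ]
}}

```text
clock: 14.5
tool_pos: [0.6845, 0.065, 0.1923]
eef_rot: [0.626, 0.78, 0.001, 0.002]
ft_force: [0.3, 0.1, -0.3]
grip_width: 0.998
grip_force: 0.0
```

```bash
python3 - <<'E'
from h import *
import pickle
c=arm.calibration("wrist"); im=arm.get_image("wrist"); pickle.dump((im,c),open("w5.pkl","wb"))
for r in rects("rest_a","wrist",.046,c): print(r)
togo([.4895,.3379,.2],10.8)
o=cv2.resize(im,(800,500),interpolation=cv2.INTER_CUBIC)
cv2.imwrite("pics/w5.png",o[:,:,::-1])
E
```

```text
{'conf': 0.92, 'c': [681.7, 67.1], 'size': [52.0, 120.0], 'yaw_long': 103.1, 'rect': [293.0, 125.0, 344.0, 236.0], 'mean': [680.5999755859375, 70.69999694824219]}
clock 14.6 tcp [683.   64.9 188.9] tooly 12.52 tilt 0.03 w 1.004 
 shift units [15.42 -6.49 -0.55] turn units 0.34  tool-x/y world [-0.217  0.976] [0.976 0.217] q [ 0.02  0.23  1.6  -0.    1.31 -0.2 ]
```

View pics/w5.png

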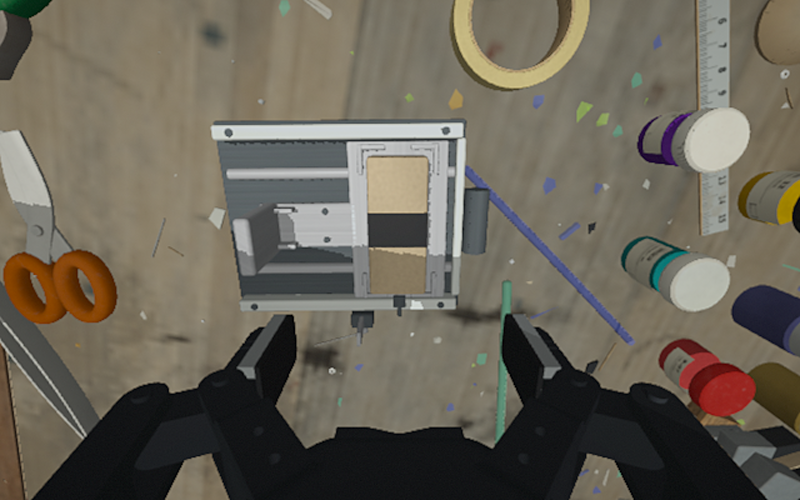

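The first rest sits squarely inside all four lips, with its dark patch at (398,229). Next is the left-hand rest.

Request:
{"fn": "carry_out", "kwargs": {
  "motion": [
    [[0.96,-0.4,-0.1],[0,0,0],1],
    [[0.96,-0.4,-0.1],[0,0,0],1],
    [[0.96,-0.4,-0.1],[0,0,0],1],
    [[0.96,-0.4,-0.1],[0,0,0],1],
    [[0.96,-0.4,-0.1],[0,0,0],1],
    [[0.96,-0.4,-0.1],[0,0,0],1],
    [[0.96,-0.4,-0.1],[0,0,0],1],
    [[0.96,-0.4,-0.1],[0,0,0],1],
    [[0.96,-0.4,-0.1],[0,0,0],1],
    [[0.96,-0.4,-0.1],[0,0,0],1],
    [[0.96,-0.4,-0.1],[0,0,0],1],
    [[0.96,-0.4,-0.1],[0,0,0],1]
  ]
}}

```text
clock: 15.8
tool_pos: [0.5383, 0.2705, 0.2137]
eef_rot: [0.626, 0.78, 0.0, 0.0]
ft_force: [0.5, 0.2, 0.7]
grip_width: 1.002
grip_force: 0.0
```

Request:
{"fn": "carry_out", "kwargs": {
  "motion": [
    [[0.96,-0.4,-0.1],[0,0,0],1],
    [[0.96,-0.4,-0.1],[0,0,0],1],
    [[0.96,-0.4,-0.1],[0,0,0],1],
    [[0.96,-0.4,-0.1],[0,0,0.3],1],
    [[0,0,0],[0,0,0],1],
    [[0,0,0],[0,0,0],1]
  ]
}}

```text
clock: 16.4
tool_pos: [0.4911, 0.3376, 0.2215]
eef_rot: [0.635, 0.772, 0.0, 0.0]
ft_force: [0.3, -0.1, -0.4]
grip_width: 0.998
grip_force: 0.0
```

```bash
python3 - <<'E'
from h import *
im,c=wrect("rest_a",.022,name="w6")
togo([.4895,.3390,.005],10.8)
E
```

```text
rest_a {'conf': 0.83, 'c': [484.0, 345.1], 'size': [50.0, 121.0], 'yaw_long': 99.7, 'rect': [297.0, 114.0, 341.0, 214.0], 'mean': [483.1000061035156, 347.79998779296875]}
rest_a {'conf': 0.47, 'c': [655.7, 101.1], 'size': [45.0, 20.0], 'yaw_long': 75.0, 'rect': [392.0, 337.0, 410.0, 356.0], 'mean': [658.5999755859375, 102.9000015258789]}
rest_a {'conf': 0.33, 'c': [642.8, 113.2], 'size': [60.0, 41.0], 'yaw_long': 68.8, 'rect': [377.0, 327.0, 414.0, 358.0], 'mean': [643.7999877929688, 110.80000305175781]}
clock 16.5 tcp [491.7 336.8 221.2] tooly 11.02 tilt 0.02 w 1.002 
 shift units [ 0.13 -0.09 10.81] turn units 0.04  tool-x/y world [-0.191  0.982] [0.982 0.191] q [ 0.51  0.01  1.78 -0.    1.34  0.32]
```

Request:
{"fn": "carry_out", "kwargs": {
  "motion": [
    [[0.27,-0.15,0.9],[0,0,0.16],1],
    [[0,0,1],[0,0,0],1],
    [[0,0,1],[0,0,0],1],
    [[0,0,1],[0,0,0],1],
    [[0,0,1],[0,0,0],1],
    [[0,0,1],[0,0,0],1],
    [[0,0,1],[0,0,0],1],
    [[0,0,1],[0,0,0],1],
    [[0,0,1],[0,0,0],1],
    [[0,0,1],[0,0,0],1],
    [[0,0,0.9],[0,0,0],1],
    [[0,0,0],[0,0,0],1]
  ]
}}

```text
clock: 17.7
tool_pos: [0.486, 0.3398, 0.0021]
eef_rot: [0.642, 0.767, -0.003, -0.001]
ft_force: [0.5, -0.5, -0.9]
grip_width: 1.0
grip_force: 0.0
```

Request:
{"fn": "carry_out", "kwargs": {
  "motion": [
    [[0,0,0],[0,0,0],-1],
    [[0,0,0],[0,0,0],-1],
    [[0,0,0],[0,0,0],-1],
    [[0,0,0],[0,0,0],-1],
    [[0,0,0],[0,0,0],-1],
    [[0,0,0],[0,0,0],-1],
    [[0,0,0],[0,0,0],-1]
  ]
}}

```text
clock: 18.4
tool_pos: [0.4891, 0.3425, 0.0072]
eef_rot: [0.641, 0.767, 0.001, 0.001]
ft_force: [0.1, -1.0, 5.6]
grip_width: 0.564
grip_force: 65.4
```

Request:
{"fn": "carry_out", "kwargs": {
  "motion": [
    [[0,0,-0.5],[0,0,0],-1],
    [[0,0,-1],[0,0,0],-1],
    [[0,0,-1],[0,0,0],-1],
    [[0,0,-1],[0,0,0],-1],
    [[0,0,-1],[0,0,0],-1],
    [[0,0,-1],[0,0,0],-1],
    [[0,0,-1],[0,0,0],-1],
    [[0,0,-1],[0,0,0],-1],
    [[0,0,0],[0,0,-0.5],-1],
    [[0,0,0],[0,0,0],-1]
  ]
}}

```text
clock: 19.4
tool_pos: [0.4875, 0.3418, 0.1559]
eef_rot: [0.624, 0.781, 0.0, 0.0]
ft_force: [-0.1, 0.3, -2.3]
grip_width: 0.568
grip_force: 64.5
```

```bash
python3 - <<'E'
from h import *
c=arm.calibration("wrist"); im=arm.get_image("wrist"); s,R,a=tool()
for r in rects("rest_a","wrist",s["tool_pos"][2]+.016,c): print(r)
togo([.6838,.0653,.12],12.7)
import pickle; pickle.dump((im,c,s["tool_pos"],R),open("w7.pkl","wb"))
E
```

```text
{'conf': 0.64, 'c': [484.5, 348.9], 'size': [51.0, 114.0], 'yaw_long': 101.8, 'rect': [268.0, 141.0, 374.0, 350.0], 'mean': [482.8999938964844, 356.1000061035156]}
{'conf': 0.49, 'c': [574.2, 277.8], 'size': [9.0, 23.0], 'yaw_long': 148.4, 'rect': [420.0, 378.0, 446.0, 400.0], 'mean': [573.2000122070312, 277.29998779296875]}
clock 19.5 tcp [486.9 341.4 154.5] tooly 12.68 tilt 0.11 w 0.564 
 shift units [-15.63   6.58   1.72] turn units -0.0  tool-x/y world [-0.219  0.976] [0.976 0.219] q [0.52 0.06 1.85 0.   1.23 0.3 ]
```

```bash
python3 - <<'E'
import pickle,numpy as np,cv2
for f in("w3","w4","w7"):
    im=pickle.load(open(f+".pkl","rb"))[0]; h=cv2.cvtColor(im,cv2.COLOR_RGB2HSV)
    g=cv2.cvtColor(im,cv2.COLOR_RGB2GRAY).astype(int)
    col=np.median(g[:,300:340],axis=1).astype(int); d=np.diff(col)
    print(f,[(i,d[i]) for i in range(120,340) if abs(d[i])>15])
    row=np.median(g[180:200],axis=0); e=np.diff(row); print([(i,int(e[i])) for i in range(230,410) if abs(e[i])>15])
E
```

```text
w3 [(143, np.int64(-27)), (150, np.int64(42)), (203, np.int64(-29)), (239, np.int64(-27)), (240, np.int64(-56)), (241, np.int64(-20)), (291, np.int64(41)), (292, np.int64(52))]
[(292, 16), (293, 22), (369, -26), (370, -34)]
w4 [(142, np.int64(-26)), (143, np.int64(-63)), (144, np.int64(-22)), (150, np.int64(38)), (239, np.int64(-34)), (240, np.int64(-74)), (241, np.int64(-28)), (291, np.int64(38)), (292, np.int64(50))]
[(248, 64), (249, 35), (265, -21), (266, -24), (267, 18), (369, -31), (371, 48), (384, -45), (385, -39), (394, 38), (395, 38), (396, 19), (405, -31), (406, -76), (407, -54)]
w7 [(142, np.int64(-32)), (143, np.int64(-21)), (148, np.int64(26)), (149, np.int64(29)), (238, np.int64(-48)), (239, np.int64(-88)), (290, np.int64(62)), (291, np.int64(33))]
[(267, 37), (268, 23), (369, -19), (370, -31)]
```

Request:
{"fn": "carry_out", "kwargs": {
  "motion": [
    [[-0.98,0.41,0],[0,0,0],-1],
    [[-0.98,0.41,0],[0,0,0],-1],
    [[-0.98,0.41,0],[0,0,0],-1],
    [[-0.98,0.41,0],[0,0,0],-1],
    [[-0.98,0.41,0],[0,0,0],-1],
    [[-0.98,0.41,0],[0,0,0],-1],
    [[-0.98,0.41,0],[0,0,0],-1],
    [[-0.98,0.41,0],[0,0,0],-1],
    [[-0.98,0.41,0],[0,0,0],-1],
    [[-0.98,0.41,0],[0,0,0],-1],
    [[-0.98,0.41,0],[0,0,0],-1],
    [[-0.98,0.41,0],[0,0,0],-1]
  ]
}}

```text
clock: 20.7
tool_pos: [0.6352, 0.1332, 0.154]
eef_rot: [0.625, 0.781, -0.001, -0.001]
ft_force: [0.2, -0.1, -2.2]
grip_width: 0.564
grip_force: 64.5
```

Request:
{"fn": "carry_out", "kwargs": {
  "motion": [
    [[-0.98,0.41,0],[0,0,0],-1],
    [[-0.98,0.41,0],[0,0,0],-1],
    [[-0.98,0.41,0],[0,0,0],-1],
    [[-0.98,0.41,0],[0,0,0],-1],
    [[0,0,1],[0,0,0],-1],
    [[0,0,1],[0,0,0],-1],
    [[0,0,1],[0,0,0],-1],
    [[0,0,0.9],[0,0,0],-1],
    [[0,0,0],[0,0,0],-1],
    [[0,0,0],[0,0,0],-1]
  ]
}}

```text
clock: 21.7
tool_pos: [0.6849, 0.0646, 0.0771]
eef_rot: [0.624, 0.781, -0.0, -0.0]
ft_force: [0.5, -0.2, -1.7]
grip_width: 0.569
grip_force: 64.4
```

```bash
python3 - <<'E'
from h import *
import pickle
c=arm.calibration("wrist"); im=arm.get_image("wrist"); pickle.dump((im,c),open("w8.pkl","wb"))
P=[]
for i in range(6): P.append(arm.observe()["tool_pos"]); arm.get_image("top")
print(np.round(np.array(P)*1000,1), np.mean(P,0)*1000)
togo([.6836,.0651,.0525],12.6)
o=cv2.resize(im,(800,500),interpolation=cv2.INTER_CUBIC)
cv2.imwrite("pics/w8.png",o[:,:,::-1])
E
```

```text
[[685.6  64.7  78.2]
 [685.9  64.8  78.9]
 [686.   64.9  79.2]
 [685.9  64.9  79.1]
 [685.7  64.9  79. ]
 [685.5  64.9  78.7]] [685.76297251  64.84594264  78.85091428]
clock 22.05 tcp [685.3  64.9  78.4] tooly 12.73 tilt 0.09 w 0.566 
 shift units [ 0.03 -0.08  1.3 ] turn units 0.03  tool-x/y world [-0.22   0.975] [0.975 0.22 ] q [ 0.02  0.33  1.67  0.    1.13 -0.21]
```

View pics/w8.png

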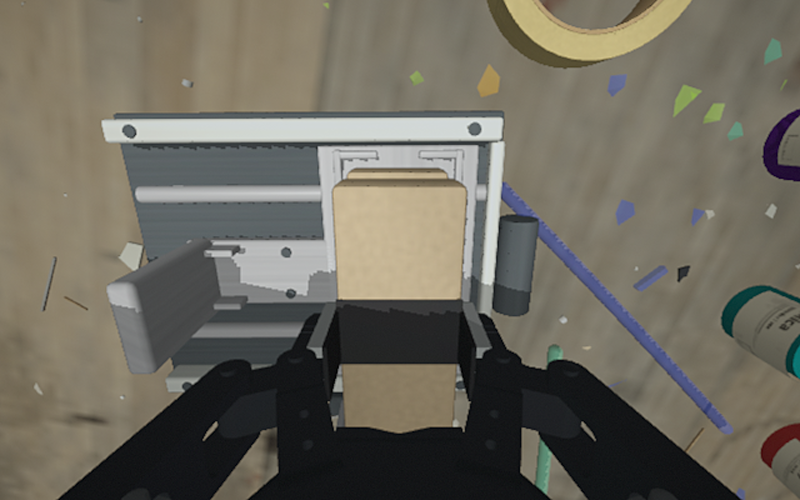

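The hover view shows the lower rest's far edge peeking out at (348–450,172), behind the held rest's edge at (334–466,183).

```bash
python3 - <<'E'
from h import *
import pickle
im,c=pickle.load(open("w8.pkl","rb"))
g=cv2.cvtColor(im,cv2.COLOR_RGB2GRAY).astype(int)
hs=cv2.cvtColor(im,cv2.COLOR_RGB2HSV)
for r in (138,140,142,160,180,200):
    m=np.nonzero((hs[r,230:420,1]>55)&(hs[r,230:420,2]>90))[0]+230; print(r,m.min() if len(m) else None,m.max() if len(m) else None)
col=np.median(g[:,300:340],axis=1); d=np.diff(col); print([(i,int(d[i])) for i in range(110,300) if abs(d[i])>12])
yaw=np.radians(12.7);ux=np.array([np.cos(yaw),np.sin(yaw)]);uy=np.array([-ux[1],ux[0]]);T=np.array([685.3,64.9])
L=lambda x,y,z:np.round([(ray("wrist",(x,y),z,c)[:2]*1000-T)@ux,(ray("wrist",(x,y),z,c)[:2]*1000-T)@uy],1)
print("lower", L(278.4,137,.046),L(359.5,137,.046)); print("lips",L(274,126.5,.029),L(362,126.5,.029))
for z in(.090,.094): print("held",L(267.5,150,z),L(370.5,150,z))
E
```

```text
138 279 356
140 278 357
142 278 357
160 266 417
180 267 371
200 269 370
[(110, -13), (111, -42), (112, -71), (113, -28), (115, 83), (116, 41), (117, 13), (133, -57), (134, -41), (135, 18), (137, 51), (138, 15), (141, -25), (142, -57), (143, -17), (144, 14), (148, 26), (149, 29), (238, -47), (239, -87), (290, 63), (291, 33)]
lower [-26.1  61.7] [22.7 61.8]
lips [-31.1  66.7] [26.4 66.8]
held [-25.1  60.4] [21.9 60.5]
held [-24.4  61. ] [21.2 61. ]
```

Request:
{"fn": "carry_out", "kwargs": {
  "motion": [
    [[0.03,-0.03,0.5],[0,0,0],-1],
    [[0,0,0.4],[0,0,0],-1],
    [[0,0,0.2],[0,0,0],-1],
    [[0,0,0.17],[0,0,0],-1],
    [[0,0,0],[0,0,0],-1]
  ]
}}

```text
clock: 22.55
tool_pos: [0.6842, 0.0654, 0.0533]
eef_rot: [0.624, 0.781, -0.0, -0.0]
ft_force: [-3.5, 0.8, 4.7]
grip_width: 0.565
grip_force: 65.4
```

Request:
{"fn": "carry_out", "kwargs": {
  "motion": [
    [[0,0,0],[0,0,0],0.5],
    [[0,0,0],[0,0,0],1],
    [[0,0,0],[0,0,0],1],
    [[0,0,0],[0,0,0],1],
    [[0,0,0],[0,0,0],1],
    [[0,0,0],[0,0,0],1],
    [[0,0,-0.3],[0,0,0],1],
    [[0,0,-0.8],[0,0,0],1],
    [[0,0,-1],[0,0,0],1],
    [[0,0,-1],[0,0,0],1],
    [[0,0,-1],[0,0,0],1],
    [[0,0,-1],[0,0,0],1]
  ]
}}

```text
clock: 23.75
tool_pos: [0.6845, 0.0653, 0.1567]
eef_rot: [0.624, 0.781, 0.001, 0.001]
ft_force: [0.6, 0.1, -0.4]
grip_width: 1.001
grip_force: 0.0
```

Request:
{"fn": "carry_out", "kwargs": {
  "motion": [
    [[0,0,-1],[0,0,0],1],
    [[0,0,-1],[0,0,0],1],
    [[0,0,-0.5],[0,0,0],1],
    [[0,0,0],[0,0,0],1],
    [[0,0,0],[0,0,0],1]
  ]
}}

```text
clock: 24.25
tool_pos: [0.6839, 0.0653, 0.2038]
eef_rot: [0.624, 0.781, -0.0, -0.0]
ft_force: [-0.6, -0.1, 0.0]
grip_width: 1.0
grip_force: 0.0
```

```bash
python3 - <<'E'
from h import *
import pickle
c=arm.calibration("wrist"); im=arm.get_image("wrist"); pickle.dump((im,c),open("w9.pkl","wb"))
for r in rects("rest_a","wrist",.068,c): print(r)
for q,z in(("handle",.076),("pointer",.03),("seat",.024),("index",0)):
    print(q,[(np.round(ray("wrist",d["pixel"],z,c)*1000).tolist(),np.round(d["pixel"]).tolist(),round(d["conf"],2)) for d in arm.landmark_of(q,"wrist")])
togo([.5745,.0407,.12],12.7)
o=cv2.resize(im[70:270,150:400],(800,640))[:600]
cv2.imwrite("pics/w9.png",o[:,:,::-1])
E
```

```text
{'conf': 0.93, 'c': [682.4, 68.7], 'size': [52.0, 119.0], 'yaw_long': 102.8, 'rect': [295.0, 124.0, 347.0, 240.0], 'mean': [681.0, 72.30000305175781]}
{'conf': 0.56, 'c': [638.3, 57.6], 'size': [164.0, 142.0], 'yaw_long': 13.0, 'rect': [194.0, 111.0, 354.0, 250.0], 'mean': [639.0, 71.0999984741211]}
{'conf': 0.42, 'c': [669.3, -18.1], 'size': [19.0, 30.0], 'yaw_long': 101.5, 'rect': [284.0, 246.0, 304.0, 270.0], 'mean': [668.2000122070312, -14.5]}
handle [([573.0, 40.0, 76.0], [206.0, 190.0], 0.67)]
pointer [([704.0, -23.0, 30.0], [320.0, 250.0], 0.84)]
seat []
index [([670.0, -40.0, 0.0], [293.0, 245.0], 0.69)]
clock 24.55 tcp [683.6  65.3 202.7] tooly 12.72 tilt 0.1 w 1.0 
 shift units [ 0.   -5.58  4.15] turn units 0.0  tool-x/y world [-0.22   0.975] [0.975 0.22 ] q [ 0.02  0.22  1.59 -0.    1.33 -0.2 ]
```

View pics/w9.png

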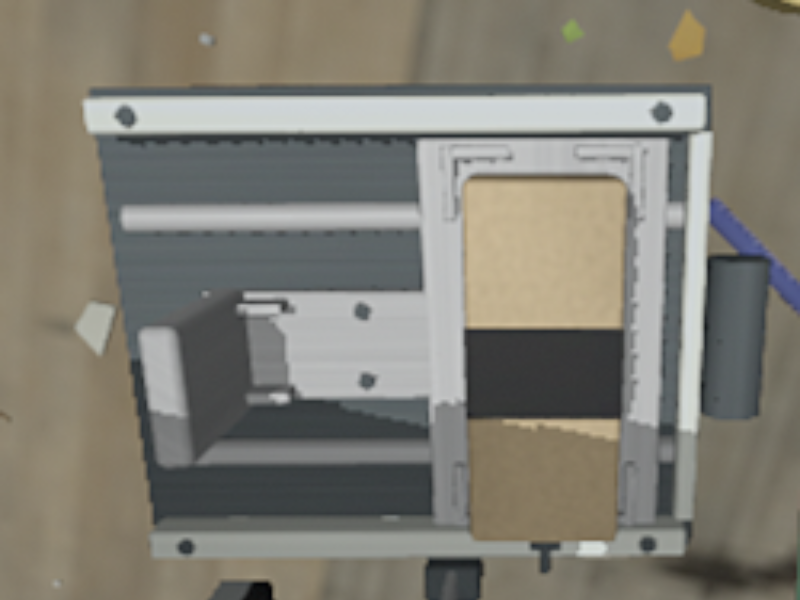

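The pile is square: the upper rest sits centred within the lips, with its patch at crop (545,372). The handle is at crop (165,395), so I'll go for it now.

Request:
{"fn": "carry_out", "kwargs": {
  "motion": [
    [[0,-0.93,0],[0,0,0],1],
    [[0,-0.93,0],[0,0,0],1],
    [[0,-0.93,0],[0,0,0],1],
    [[0,-0.93,0],[0,0,0],1],
    [[0,-0.93,0],[0,0,0],1],
    [[0,-0.93,0],[0,0,0],1],
    [[0,0,1],[0,0,0],1],
    [[0,0,1],[0,0,0],1],
    [[0,0,1],[0,0,0],1],
    [[0,0,1],[0,0,0],1],
    [[0,0,0.9],[0,0,0],1],
    [[0,0,0.9],[0,0,0],1]
  ]
}}

```text
clock: 25.75
tool_pos: [0.5749, 0.0407, 0.0868]
eef_rot: [0.624, 0.781, -0.0, -0.0]
ft_force: [0.6, -0.4, -0.2]
grip_width: 0.999
grip_force: 0.0
```

Request:
{"fn": "carry_out", "kwargs": {
  "motion": [
    [[0,0,0.9],[0,0,0],1],
    [[0,0,0.6],[0,0,0],1],
    [[0,0,0],[0,0,0],1],
    [[0,0,0],[0,0,0],-1],
    [[0,0,0],[0,0,0],-1],
    [[0,0,0],[0,0,0],-1],
    [[0,0,0],[0,0,0],-1],
    [[0,0,0],[0,0,0],-1],
    [[0,0,0],[0,0,0],-1],
    [[0,0,0],[0,0,0],-1],
    [[0,0,0],[0,0,0],-1]
  ]
}}

```text
clock: 26.85
tool_pos: [0.5753, 0.0407, 0.0586]
eef_rot: [0.624, 0.781, -0.0, 0.0]
ft_force: [-3.1, -0.3, 5.4]
grip_width: 0.13
grip_force: 59.3
```

```bash
python3 - <<'E'
from h import *
import pickle
P=[]; ims={}
for n in("wrist","top"):
    c=arm.calibration(n); im=arm.get_image(n); ims[n]=(im,c)
    for q,z in(("pointer",.03),("index",.04),("handle",.076),("rest_a",.046)):
        print(n,q,[(np.round(ray(n,d["pixel"],z,c)*1000,1).tolist(),np.round(d["pixel"],1).tolist(),round(d["conf"],2)) for d in arm.landmark_of(q,n)][:2])
        P.append(arm.observe()["tool_pos"])
pickle.dump(ims,open("h0.pkl","wb")); print("tcp",np.round(np.mean(P,0)*1000,1),arm.observe()["ft_force"])
togo([.5745,.0407,.057],12.7)
E
```

```text
wrist pointer []
wrist index [([648.0, -9.1, 40.0], [406.4, 323.5], 0.4)]
wrist handle [([575.6, 40.5, 76.0], [321.6, 271.5], 0.57)]
wrist rest_a [([685.3, 65.8, 46.0], [506.7, 243.7], 0.64)]
top pointer [([705.4, -25.4, 30.0], [296.8, 159.1], 0.9)]
top index [([712.5, -23.7, 40.0], [296.2, 156.7], 0.45)]
top handle []
top rest_a [([677.2, 64.9, 46.0], [270.9, 166.7], 0.96), ([617.3, -485.0, 46.0], [428.5, 182.3], 0.88)]
tcp [575.3  40.7  58.6] [-3.87679103  0.52893986  5.67617809]
clock 27.35 tcp [575.3  40.7  58.6] tooly 12.75 tilt 0.01 w 0.134 
 shift units [ 0.01 -0.04  0.08] turn units 0.01  tool-x/y world [-0.221  0.975] [0.975 0.221] q [-0.02  0.13  1.95 -0.    1.06 -0.24]
```

Request:
{"fn": "carry_out", "kwargs": {
  "motion": [
    [[0,-0.1,0],[0,0,0],-1],
    [[0,-0.2,0],[0,0,0],-1],
    [[0,-0.25,0],[0,0,0],-1],
    [[0,-0.25,0],[0,0,0],-1],
    [[0,-0.25,0],[0,0,0],-1],
    [[0,-0.25,0],[0,0,0],-1],
    [[0,-0.2,0],[0,0,0],-1],
    [[0,-0.15,0],[0,0,0],-1],
    [[0,-0.1,0],[0,0,0],-1],
    [[0,0,0],[0,0,0],-1],
    [[0,0,0],[0,0,0],-1],
    [[0,0,0],[0,0,0],-1]
  ]
}}

```text
clock: 28.55
tool_pos: [0.5429, 0.0332, 0.0586]
eef_rot: [0.624, 0.781, 0.002, 0.002]
ft_force: [6.9, 1.8, -1.2]
grip_width: 0.13
grip_force: 58.8
```

```bash
python3 - <<'E'
from h import *
import pickle
ims={};P=[]
yaw=np.radians(12.7);ux=np.array([np.cos(yaw),np.sin(yaw)]);uy=np.array([-ux[1],ux[0]])
for n in("wrist","top","side"):
    c=arm.calibration(n); im=arm.get_image(n); ims[n]=(im,c)
    for q,z in(("pointer",.03),("index",.0),("rest_a",.046)):
        print(n,q,[(np.round(ray(n,d["pixel"],z,c)*1000,1).tolist(),np.round(d["pixel"],1).tolist(),round(d["conf"],2)) for d in arm.landmark_of(q,n)][:2])
        P.append(arm.observe()["tool_pos"])
pickle.dump(ims,open("h1.pkl","wb")); m=np.mean(P,0)*1000
print("tcp",np.round(m,1),"travel",(m[:2]-[575.3,40.7])@ux,arm.observe()["ft_force"],arm.observe()["grip_width"])
im,c=pickle.load(open("w9.pkl","rb"))
Q=lambda x,y,z:ray("wrist",(150+x/3.2-.3,70+y/3.2-.3),z,c)[:2]*1000
p=Q(545,570,.03)
for x,y in((427,575),(482,575)): print("saddle edge rel pointer",(Q(x,y,.024)-p)@ux)
im,c=pickle.load(open("w3.pkl","rb"))
Q=lambda x,y,z:ray("wrist",(220+x/4-.4,y/4-.4),z,c)[:2]*1000
p=Q(515,366,.03)
for x in(379,436): print("w3 saddle edge",(Q(x,400,.024)-p)@ux)
E
```

```text
wrist pointer [([667.0, 54.5, 30.0], [508.2, 241.4], 0.46)]
wrist index []
wrist rest_a [([652.3, 58.9, 46.0], [505.5, 242.1], 0.75)]
top pointer [([680.1, -29.5, 30.0], [298.0, 166.2], 0.61)]
top index [([667.8, -41.9, 0.0], [301.8, 170.6], 0.43)]
top rest_a [([644.8, 55.9, 46.0], [273.5, 175.9], 0.93), ([612.8, -487.7, 46.0], [429.3, 183.6], 0.63)]
side pointer [([673.1, -36.6, 30.0], [338.7, 195.0], 0.95)]
side index [([682.9, -37.9, 0.0], [341.2, 201.2], 0.53)]
side rest_a [([653.4, 60.4, 46.0], [321.0, 178.4], 0.88), ([589.6, -531.9, 46.0], [400.5, 299.9], 0.76)]
tcp [542.9  33.1  58.6] travel -33.264514733238386 [ 6.30127434  2.27341478 -0.07872635] 0.12808774857202815
saddle edge rel pointer -46.68302344270817
saddle edge rel pointer -24.910066353580827
w3 saddle edge -48.12624937262141
w3 saddle edge -27.57841608507329
```

Request:
{"fn": "carry_out", "kwargs": {
  "motion": [
    [[0,-0.1,0],[0,0,0],-1],
    [[0,-0.11,0],[0,0,0],-1],
    [[0,0,0],[0,0,0],-1],
    [[0,0,0],[0,0,0],-1],
    [[0,0,0],[0,0,0],-1],
    [[0,0,0],[0,0,0],-1],
    [[0,0,0],[0,0,0],-1]
  ]
}}

```text
clock: 29.85
tool_pos: [0.5389, 0.0322, 0.0586]
eef_rot: [0.624, 0.781, 0.002, 0.002]
ft_force: [6.0, -0.1, -1.4]
grip_width: 0.127
grip_force: 59.0
```

```bash
python3 - <<'E'
from h import *
P=[];D=[]
yaw=np.radians(12.7);ux=np.array([np.cos(yaw),np.sin(yaw)])
for n in("side","top"):
    for k in range(4):
        c=arm.calibration(n); arm.get_image(n)
        p=arm.landmark_of("pointer",n); i=arm.landmark_of("index",n)
        P.append(arm.observe()["tool_pos"])
        if p and i:
            a=ray(n,p[0]["pixel"],.03,c);b=ray(n,i[0]["pixel"],0,c); print(n,np.round((a-b)[:2]@ux*1000,1),p[0]["conf"],i[0]["conf"])
m=np.mean(P,0)*1000; s=arm.observe()
print("tcp",np.round(m,1),"travel",(m[:2]-[575.3,40.7])@ux,s["ft_force"],s["grip_width"],s["grip_force"],s["clock"])
c=arm.calibration("wrist");arm.get_image("wrist")
for r in rects("rest_a","wrist",.068,c)[:1]: print(r)
# side edges: unwarp strip near pointer/fin
im=arm.get_image("side"); c=arm.calibration("side")
seat=np.array([683.8,65.3])-37.5*ux; uy=np.array([-ux[1],ux[0]])
pt=seat-90*uy
for X,nm in((np.r_[pt,30],"pointer"),(np.r_[pt-13*uy,56],"fin top?"),(np.r_[pt-13*uy,24],"saddle top")): print(nm,proj(X/1000,c))
u,v=proj(np.r_[pt-13*uy,56]/1000,c).round().astype(int)
print(cv2.cvtColor(im,cv2.COLOR_RGB2GRAY)[v-6:v+16,u-12:u+13])
E
```

```text
side -2.5 0.86 0.43
side -1.4 0.8 0.52
side -18.3 0.8 0.59
side -7.8 0.56 0.41
top -9.0 0.78 0.58
top -11.0 0.84 0.52
top 9.3 0.95 0.59
top -12.3 0.66 0.4
tcp [538.9  32.2  58.6] travel -37.40262006155688 [6.63408087 1.06320161 0.22711999] 0.12867148163336425 59.00145649909973 31.05
{'conf': 0.69, 'c': [603.7, 71.0], 'size': [100.0, 39.0], 'yaw_long': 84.3, 'rect': [438.0, 138.0, 550.0, 309.0], 'mean': [602.2999877929688, 73.30000305175781]}
pointer [336.35758495 194.57930463]
fin top? [338.9414646  190.30078675]
saddle top [338.79547037 197.6931351 ]
[[138 137 128 120 115 111 109 109 116 130 136 126 119 129 147 172 186 188
  177 158 140 141 171 201 215]
 [122 121 117 113 111 112 115 118 125 151 175 169 161 174 188 188 178 158
  137 118 115 128 155 176 189]
 [116 114 113 114 117 121 120 119 121 143 178 204 210 202 186 162 138 120
  114 122 145 180 214 224 212]
 [114 115 119 124 123 122 119 114 113 125 157 197 219 210 181 146 121 122
  145 178 217 236 242 239 222]
 [119 124 125 125 122 117 113 111 113 128 150 180 200 200 191 175 161 179
  216 235 243 243 236 218 189]
 [124 125 123 119
[... 1068 characters left out ...]
96  72  72  78  87 106 123 129 137 140
  140 142 142 142 142 140 140]
 [165 159 152 148 145 137 116  99  78  62  60  71 107 156 180 169 146 138
  138 140 142 142 143 143 142]
 [153 146 138 128 114 103  87  79  74  64  58  67 101 149 173 160 140 137
  138 140 141 141 143 144 144]
 [138 127 110  95  85  82  89 102 106  89  73  67  86 117 138 139 137 138
  139 140 140 141 142 143 144]
 [111  95  83  80  88 103 121 131 134 123 108  93 105 124 134 138 141 140
  140 140 140 140 142 142 143]
 [ 83  80  87 102 118 127 134 139 142 139 133 125 129 138 141 141 141 141
  141 141 140 141 141 140 140]
 [ 87 101 117 126 134 136 137 139 141 143 142 138 138 140 141 138 136 138
  142 142 141 142 141 140 139]]
```

The slide is 37.4 mm out by TCP travel. The index offsets I read from the wrist images are 35.8–38 mm, well inside the 5 mm tolerance. During the first 33 mm of the pull the pile moved with the slide (33.7 mm from the wrist camera, 33.6 mm from the top), and the grip is steady at 59 N.

```bash
python3 -c "
from bench import arm
print(arm.finish_job())"
```

```text
the job is handed in; nothing more can be done
None
```

I handed the job in with both rests stacked in the seat and the slide held about 37.4 mm out against its spring. I read the index offset as 36–38 mm, but the pointer's alignment with the fin was not seen directly at the end, and no verdict came back.

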